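# Clear the cup off the slide-top desk box and open it

### The job

On the attic desk a stoneware cup is standing on the wooden slide-top box, in the way of its sliding lid. With the lid still shut, move that cup onto the round cork coaster and set it down gently, upright and fully on the coaster; then slide the lid fully open by its knob. Leave the taller tumbler where it stands.

Things in the scene. Friction and masses are not known exactly. Their poses are not given: they have to be found in the camera images.
- cup: Straight-sided handleless stoneware cup, open at the top: 56 mm outside diameter, 75 mm tall, wall 4 mm, about 0.2 kg, terracotta with a pale glazed rim. It stands upright on the bare deck (60 mm above the desk) of a fixed oak box, 300 x 130 mm, 71 mm high at its side rails. Origin: centre of its underside; z up.
- coaster: Round cork coaster fixed to the desk, 100 mm in diameter, 6 mm thick. Origin: centre of its underside, on the desk; its top is 6 mm above.
- lid_knob (a point): Centre of the top of the steel knob (24 mm diameter, 28 mm high, top 99 mm above the desk) in the middle of the box's dark wood lid (140 x 108 mm, top 71 mm up). Axes: the box's, z up. The lid starts shut; it slides along -x of these axes, roughly towards the robot, over the bare deck where the cup stands. Travel to the stop 120 mm, friction about 1.5 N; it stays where left, at a constant height.
- tumbler: Bystander: a taller stoneware tumbler of the same make, 60 mm in diameter, 105 mm tall, standing loose on the desk beside the box. Origin: centre of its underside.

How it is judged:
On the way:
1. the cup stands released on the coaster while the lid is still shut (within 30 mm) (horizontal distance between cup and coaster below 0.025 m and z of cup in the frame of coaster between 0.002 and 0.012 m and angle between cup's own z axis and vertical below 0.15 rad and contact force between the fingers and cup below 0.3 N and linear speed of cup below 0.03 m/s and distance of lid_knob from where it was at the start of the episode below 0.03 m), for 0.2 s.
At the end, for the whole second after the job is handed in: The cup stands upright (within 8 degrees), at rest and released on the coaster, its centre within 25 mm of the coaster's; the lid has slid at least 105 mm of its 120 mm; the tumbler is within 30 mm of where it stood (horizontal distance between cup and coaster below 0.025 m and z of cup in the frame of coaster between 0.002 and 0.012 m and angle between cup's own z axis and vertical below 0.15 rad and contact force between the fingers and cup below 0.3 N and linear speed of cup below 0.03 m/s and distance of lid_knob from where it was at the start of the episode above 0.105 m and distance of tumbler from where it was at the start of the episode below 0.03 m); the robot touches nothing.
It fails at once if the cup is dropped or knocked flying (faster than 0.6 m/s with no finger on it) (linear speed of cup above 0.6 m/s and contact force between the fingers and cup below 0.1 N).
It fails at once if the tumbler is displaced by more than 30 mm or tipped over (distance of tumbler from where it was at the start of the episode above 0.03 m or angle between tumbler's own z axis and vertical above 0.5 rad).
It also fails if it takes over 58 s, if anything falls off the work surface, if the arm or the gripper's body presses on something with over 40 N, if the wrist force passes 120 N, or if a joint passes its speed limit or range.

### The arm

A 7-joint arm with a two-finger parallel gripper is mounted at the origin on the work surface. World frame = base frame: x ahead of the robot, y to its left, z up, the work surface at z = 0. Lengths are in m, angles in rad, forces in N, time in s.
With the tool pointing down it reaches from about 0.425 to 0.975 m from the base axis. Payload 16.7 kg.
Tool frame: the origin (TCP) lies on the centre line of the jaws, within the pads' length; the fingertips stand 8 mm ahead of it and the grasp point (between the pads) lies 11 mm behind it; z points along the fingers, y is the line along which they close (so a half turn about z gives the same grasp; the last joint's range is limited). The gripper opens to 85 mm and grips with 20 to 120 N. Pads are 22 mm wide; open, the fingers measure 114 mm over their backs; the gripper's body (76 mm by 85 mm) begins 54 mm behind the grasp point. The pads swing forward as they close: fully open they stand 13 mm farther back than shut.
Start: joints at [1.141, 0.426, 0.074, 1.606, -0.034, 1.111, -0.067], TCP at [0.187, -0.649, 0.239] pointing down, gripper open.
Joint ranges: [-2.85, 2.85], [-0.5, 2.14], [-1.23, 1.37], [0.21, 2.46], [-1.02, 4.16], [0.16, 2.05], [-2.73, 2.73]. Speed limits (rad/s): [1.89, 1.89, 2.39, 2.39, 3.01, 3.01, 3.01].

### API

Orientations are given as a rotation vector (axis times angle).
In Python, from rig import r gives the robot as it stands.
- The arm moves only by the tool send_path, called after "Request:" by a JSON object that holds its "op" and its "data", one argument or row to a line. Schema: {"type":"object","properties":{"rows":{"type":"array","items":{"type":"object","properties":{"ax":{"type":"number"},"ay":{"type":"number"},"az":{"type":"number"},"sx":{"type":"number"},"sy":{"type":"number"},"sz":{"type":"number"},"jaw":{"type":"number"}},"additionalProperties":false,"required":["jaw"]},"minItems":1,"maxItems":10},"only":{"type":"string"},"quiet":{"type":"boolean"},"lines":{"type":"string"}},"required":["rows"],"additionalProperties":false}. rows is a list of rows, 1 to 10 of them, each an object with the fields ax, ay, az (a rotation vector in fractions of the full range, 1 being pi rad), sx, sy, sz (the shift in shares of the most that a row can go, 1 being 62.5 mm), jaw (the opening from 0.0 (shut) to 1.0 (fully open)); a field left out counts as zero (the opening has to be given); each row shifts and turns the commanded pose from where the row before left it, along the tool's axes as they then stand; what a row does not reach is not made up. A row lasts 1/8 s, in which the tool goes at most 0.0625 m and 0.188 rad, less where a joint would pass 70% of its speed; a pose out of reach is approached as far as the arm can. The fingers move at their own pace and stop on an object; the grip force is fixed at half the most. Time passes only in rows, so rows that do not move let the fingers close. The tool returns the time, the measured TCP pose, the force, the opening and the grip force at its end. only (a regular expression) keeps the lines of the reply that match it, lines (a string "A,B") keeps lines A to B, and quiet returns only ok. Input that does not fit is refused with a message, and nothing moves.
- r.sense(): the state, without advancing time (a new reading comes with each control period).
- r.read_camera(name): name is "scene" or "top"; returns a dict with "img" (420x560x3 uint8, red, green, blue), "fovy" (degrees; the focal length in pixels is half the picture's height over the tangent of half this angle, whatever the lens; pixels are square), "cx", "cy" (the principal point, pixels), "rvec" (rotation vector, rad) and "tvec" (3), from world to camera coordinates, as OpenCV has them. Camera axes: x right, y down, z forward; pixel columns grow to the right and rows downward; lengths in m; the calibration is good to about 2 mm. A picture is of the moment at which its call begins. There is no depth.
- r.hand_in(): hands the job in; it is judged then, once.
The state is a dict: "clock": time; "joint_pos": joint angles; "qvel": joint speeds; "effort": joint torques, N m; "ee_pos": TCP position; "tcp_rot": TCP orientation; "contact_force": force on the tool from outside, world axes, zero at the start; "ft_torque": the same for the moment, N m; "grip_width": opening from 0.0 (shut) to 1.0 (fully open); "gripper_force": force on a finger pad.
Only numpy, scipy, OpenCV 4.12 (cv2) and the standard library are available. Lean on these libraries where they do the work, as an engineer would, in place of code of your own. Each camera call takes 0.05 s, during which the arm holds its last target. There are 200 camera calls.

## Working session

There is one attempt and no reset: what is moved stays moved. The work goes in short steps, Python scripts to look and compute and a tool call to move; the robot and the scene stay as the last step left them, time stands still between calls to the robot, and variables do not carry over. Pictures are saved under pics/ and viewed, at most 10 in all, crops included, and the job is handed in when it is done.

```bash
ls; mkdir -p pics; python3 - <<'E'
from rig import r
import cv2
for n in("scene","top"):
    c=r.read_camera(n); cv2.imwrite(f"pics/{n}0.png",c["img"][:,:,::-1]); print(n,c["fovy"],c["cx"],c["cy"],c["rvec"],c["tvec"], [k for k in c])
s=r.sense();print(s)
E
```

```text
pics
rig.py
scene 46.16355292240044 292.13936373782064 203.99392771551615 [ 1.86997885  1.85850516 -0.62320904] [ 1.44501940e-04 -3.91819709e-01  1.49707053e+00] ['img', 'fovy', 'cx', 'cy', 'rvec', 'tvec']
top 46.390339621983046 274.38952366053894 213.5292638528315 [ 2.1598727  -2.17489593  0.13908314] [-0.00860979  0.56637537  1.20904143] ['img', 'fovy', 'cx', 'cy', 'rvec', 'tvec']
{'clock': 0.1, 'joint_pos': array([ 1.14051111,  0.42667553,  0.07386257,  1.60653505, -0.03410803,
        1.11078776, -0.06711911]), 'qvel': array([-0.00165431,  0.00039184, -0.00028334, -0.00215657, -0.00087143,
       -0.00137995,  0.00081419]), 'effort': array([ 7.54012872e-03, -9.51529741e+01,  3.77140984e+00, -4.64405787e+01,
        1.97566452e-02,  6.47006964e-03,  2.38608322e-05]), 'ee_pos': array([ 0.18692469, -0.64823592,  0.23868036]), 'tcp_rot': array([-3.10958643e+00, -4.39354420e-01,  3.71985657e-04]), 'contact_force': array([ 0.28481454, -0.48192819,  0.48825841]), 'ft_torque': array([0.04400261, 0.00627871, 0.02457876]), 'gripper_force': 0.0, 'grip_width': 1.0015658203926217}
```

View pics/scene0.png

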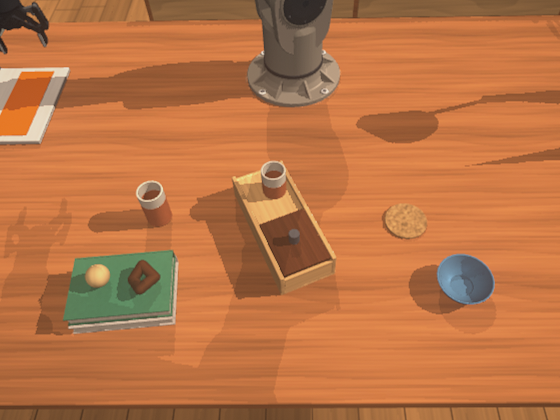

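View pics/top0.png

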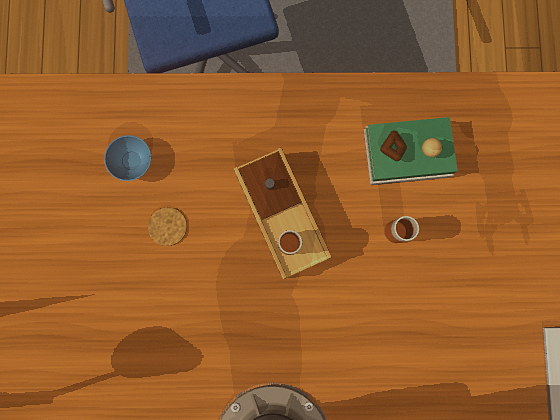

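The scene view shows the cup rim near (273,168), the knob top at (294,234), the coaster at (405,221) and the tumbler at (153,190). In the top view they are at (290,241), (270,183), (168,226) and (404,229). Next I'll segment and triangulate these.

```bash
cat > v.py <<'E'
from rig import r
import cv2, numpy as np
def cam(n):
    c=r.read_camera(n); h=c["img"].shape[0]; f=h/2/np.tan(np.radians(c["fovy"])/2)
    c["K"]=np.array([[f,0,c["cx"]],[0,f,c["cy"]],[0,0,1]]); c["R"]=cv2.Rodrigues(np.array(c["rvec"]))[0]
    c["P"]=c["K"]@np.c_[c["R"],c["tvec"]]; c["hsv"]=cv2.cvtColor(c["img"],cv2.COLOR_RGB2HSV); return c
def plane(c,p,z):
    d=c["R"].T@np.linalg.solve(c["K"],[*p,1]); o=-c["R"].T@np.array(c["tvec"]); return o+d*(z-o[2])/d[2]
def tri(a,p,b,q):
    X=cv2.triangulatePoints(a["P"],b["P"],np.array(p,float),np.array(q,float))[:,0]; return X[:3]/X[3]
def blob(c,lo,hi,win):
    x0,y0,x1,y1=win; m=np.zeros(c["hsv"].shape[:2],np.uint8)
    m[y0:y1,x0:x1]=cv2.inRange(c["hsv"],np.array(lo),np.array(hi))[y0:y1,x0:x1]
    k=max(cv2.findContours(m,cv2.RETR_EXTERNAL,cv2.CHAIN_APPROX_NONE)[0],key=cv2.contourArea)
    return k,m
E
python3 - <<'E'
from v import *
S,T=cam("scene"),cam("top")
for c,pts in((S,[(294,232),(294,239),(405,221),(385,240),(273,163),(263,172),(265,190),(285,200),(152,183),(290,250)]),(T,[(270,183),(276,184),(168,226),(150,200),(290,231),(300,243),(290,243),(310,225),(404,218),(270,165)])):
    print([(p,c["hsv"][p[1],p[0]].tolist()) for p in pts])
a=cv2.resize(S["img"][150:300,225:345],None,fx=4,fy=4,interpolation=2)[:600,:]
b=cv2.resize(T["img"][142:282,228:338],None,fx=4,fy=4,interpolation=2)
cv2.imwrite("pics/a.png",a[:,:,::-1]);cv2.imwrite("pics/b.png",b[:,:,::-1])
E
```

```text
[((294, 232), [8, 48, 116]), ((294, 239), [10, 83, 80]), ((405, 221), [14, 146, 209]), ((385, 240), [12, 168, 219]), ((273, 163), [14, 76, 137]), ((263, 172), [15, 71, 193]), ((265, 190), [10, 156, 119]), ((285, 200), [16, 138, 233]), ((152, 183), [14, 79, 136]), ((290, 250), [10, 157, 125])]
[((270, 183), [15, 60, 93]), ((276, 184), [10, 185, 73]), ((168, 226), [16, 162, 172]), ((150, 200), [14, 194, 166]), ((290, 231), [18, 68, 154]), ((300, 243), [21, 60, 170]), ((290, 243), [11, 198, 116]), ((310, 225), [18, 151, 188]), ((404, 218), [16, 79, 97]), ((270, 165), [12, 193, 102])]
```

View pics/a.png

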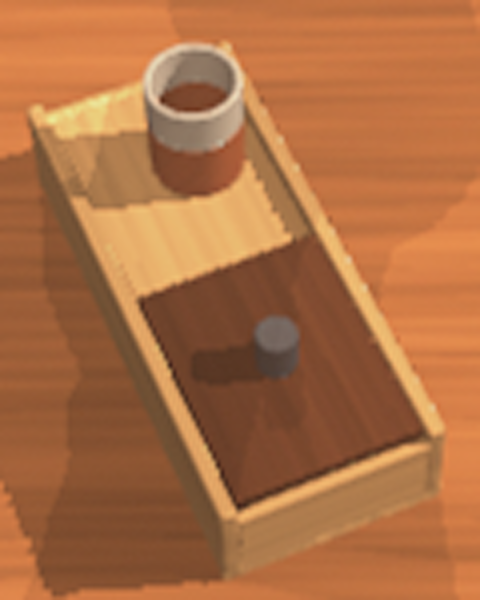

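View pics/b.png

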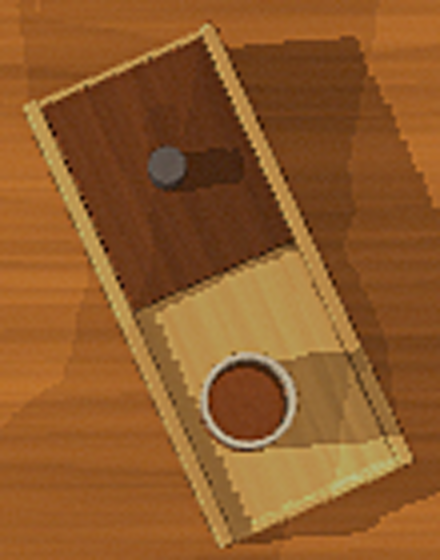

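The crops show the cup leaning towards one rail of the deck, with its rim at about (273.5,170) in scene and (290,242) in top. The knob top is at (294,233) and (270,184). I'll take exact values from masks.

```bash
cat > m.py <<'E'
from v import *
def rim_top(c,win):
    k,_=blob(c,(0,0,85),(40,100,255),win); return cv2.fitEllipse(cv2.convexHull(k))
def rim_scene(c,win):
    k,_=blob(c,(0,0,85),(40,108,255),win); h=cv2.convexHull(k)[:,0]
    x,y,w,hh=cv2.boundingRect(k); k=k[:,0]; up=k[k[:,1]<y+0.42*hh]
    up=np.array([p for p in up if cv2.pointPolygonTest(h.reshape(-1,1,2),(float(p[0]),float(p[1])),True)<1.5])
    return cv2.fitEllipse(up.astype(np.float32)),(x,y,w,hh)
E
python3 - <<'E'
from m import *
S,T=cam("scene"),cam("top")
for n,ws,wt in(("cup",(255,150,292,205),(270,220,312,265)),("tumbler",(130,172,172,228),(385,212,425,245))):
    es,bb=rim_scene(S,ws); et=rim_top(T,wt); X=tri(S,es[0],T,et[0]); print(n,es,bb,et,X.round(4))
    z=.135 if n=="cup" else .105
    print(plane(S,es[0],z).round(4),plane(T,et[0],z).round(4))
ks,_=blob(S,(0,0,92),(180,90,160),(285,225,303,250)); kt,_=blob(T,(0,0,40),(180,95,160),(260,173,281,195))
es,et=cv2.fitEllipse(ks),cv2.fitEllipse(kt); print("knob",es,et,tri(S,es[0],T,et[0]).round(4),plane(S,es[0],.099).round(4),plane(T,et[0],.099).round(4))
# lid edges in the top view
k,_=blob(T,(0,120,20),(13.5,255,135),(236,150,305,222)); k,_m=blob(T,(0,100,20),(20,255,135),(233,146,306,222))
W=np.array([plane(T,p,.071)[:2] for p in k[:,0].astype(float)],np.float32); R=cv2.minAreaRect(W); print("lid",R)
# coaster: local colour contrast
for c,w in((S,(378,198,434,244)),(T,(142,200,194,252))):
    p=c["hsv"][w[1]:w[3],w[0]:w[2]]; print(np.median(p[18:30,18:38],(0,1)),np.median(p[:5],(0,1)))
E
```

```text
cup ((272.9867248535156, 170.26760864257812), (18.921180725097656, 24.234848022460938), 88.51480865478516) (261, 161, 25, 27) ((289.6448669433594, 241.71461486816406), (23.54669761657715, 24.117589950561523), 18.971559524536133) [ 0.4887 -0.0438  0.1329]
[ 0.4906 -0.0413  0.135 ] [ 0.4887 -0.046   0.135 ]
tumbler ((149.1553497314453, 191.57064819335938), (21.35427474975586, 27.340713500976562), 74.11778259277344) (136, 180, 29, 29) ((404.8376159667969, 228.22581481933594), (24.766408920288086, 27.52689552307129), 81.91474914550781) [ 0.5208 -0.3226  0.1013]
[ 0.5238 -0.3203  0.105 ] [ 0.5207 -0.3225  0.105 ]
knob ((294.1825256347656, 233.94073486328125), (8.967305183410645, 12.423795700073242), 143.7259063720703) ((269.0675964355469, 183.2947235107422), (8.302460670471191, 9.501383781433105), 18.116491317749023) [0.6331 0.0028 0.0939] [0.6364 0.005  0.099 ] [6.322e-01 6.000e-04 9.900e-02]Traceback (most recent call last):
  File "<stdin>", line 10, in <module>
  File "v.py", line 13, in blob
    m[y0:y1,x0:x1]=cv2.inRange(c["hsv"],np.array(lo),np.array(hi))[y0:y1,x0:x1]
                   ~~~~~~~~~~~^^^^^^^^^^^^^^^^^^^^^^^^^^^^^^^^^^^^
cv2.error: OpenCV(4.12.0) /io/opencv/modules/core/src/arithm.cpp:2092: error: (-215:Assertion failed) lb.type() == ub.type() in function 'inRange'
```

```bash
python3 - <<'E'
from m import *
S,T=cam("scene"),cam("top")
k,_=blob(T,(0,100,20),(20,255,135),(233,146,306,222))
h=cv2.convexHull(k)[:,0].astype(float)
W=np.array([plane(T,p,.071)[:2] for p in h],np.float32); print("lid",cv2.minAreaRect(W))
# box long rails: light oak pixels in top view
k,_=blob(T,(14,90,150),(24,190,255),(228,142,338,282))
C=[]
for c,w,n in((S,(378,198,434,244),"s"),(T,(142,200,194,252),"t")):
    lab=cv2.cvtColor(c["img"],cv2.COLOR_RGB2LAB)[w[1]:w[3],w[0]:w[2]].astype(float)
    hh,ww=lab.shape[:2]; bg=np.median(np.r_[lab[:3].reshape(-1,3),lab[-3:].reshape(-1,3)],0); fg=np.median(lab[hh//2-8:hh//2+8,ww//2-8:ww//2+8].reshape(-1,3),0)
    m=((np.linalg.norm(cv2.GaussianBlur(lab,(5,5),0)-fg,axis=2)<np.linalg.norm(cv2.GaussianBlur(lab,(5,5),0)-bg,axis=2))*255).astype(np.uint8)
    m=cv2.morphologyEx(m,cv2.MORPH_OPEN,np.ones((5,5),np.uint8))
    q=max(cv2.findContours(m,0,1)[0],key=cv2.contourArea); e=cv2.fitEllipse(cv2.convexHull(q)); p=(e[0][0]+w[0],e[0][1]+w[1]); C.append(p)
    print(bg,fg,p,e[1],plane(c,p,.006).round(4))
print("coaster",tri(S,C[0],T,C[1]).round(4))
E
```

```text
lid ((0.6307927966117859, -0.0011762604117393494), (0.14726616442203522, 0.11047764122486115), 23.690248489379883)
[155. 157. 171.] [169.5 146.  169. ] (405.9198875427246, 219.48536491394043) (32.73955154418945, 41.01931381225586) [0.5388 0.2697 0.006 ]
[128.5 151.  172. ] [138. 140. 168.] (166.41374969482422, 226.23104095458984) (36.031185150146484, 37.575523376464844) [0.5382 0.2654 0.006 ]
coaster [0.5385 0.2678 0.0053]
```

Measured: cup at (0.489,−0.044) with its rim at 0.133, coaster at (0.538,0.268), knob at (0.633,0.002), and box axis at 23.7° with the slide heading to −x of it. Next is a helper that converts targets into tool-frame deltas.

```bash
cat > d.py <<'E'
import sys,numpy as np
from rig import r
from scipy.spatial.transform import Rotation as Q
s=r.sense(); R=Q.from_rotvec(s["tcp_rot"]); t=np.array(eval(sys.argv[1])); yaw=np.radians(23.7)
g=Q.from_matrix(np.c_[[np.sin(yaw),-np.cos(yaw),0],[np.cos(yaw),np.sin(yaw),0],[0,0,-1]])
print("delta tool",R.inv().apply(t-s["ee_pos"]).round(4),"rot",(R.inv()*g).as_rotvec().round(4),"pos",s["ee_pos"].round(4),"F",s["contact_force"].round(2),"q",s["joint_pos"].round(2),s["clock"])
E
python3 d.py '[.489,-.044,.22]'
```

```text
Traceback (most recent call last):
  File "d.py", line 5, in <module>
    g=Q.from_matrix(np.c_[[np.sin(yaw),-np.cos(yaw),0],[np.cos(yaw),np.sin(yaw),0],[0,0,-1]])
  File "scipy/spatial/transform/_rotation.pyx", line 1143, in scipy.spatial.transform._rotation.Rotation.from_matrix
ValueError: Non-positive determinant (left-handed or null coordinate frame) in rotation matrix 0: [[ 0.40194778  0.91566259  0.        ]
 [-0.91566259  0.40194778  0.        ]
 [ 0.          0.         -1.        ]].
```

```bash
sed -i 's/\[np.sin(yaw),-np.cos(yaw),0\]/[-np.sin(yaw),np.cos(yaw),0]/' d.py
python3 d.py '[.489,-.044,.22]'
```

```text
delta tool [ 0.4576 -0.4971  0.0193] rot [-2.0000e-04 -2.0000e-04 -1.7037e+00] pos [ 0.187  -0.6485  0.2392] F [-0.15 -0.71  0.48] q [ 1.14  0.43  0.07  1.61 -0.03  1.11 -0.07] 0.4
```

Careful with the scale: shifts go in shares of 62.5 mm and turns go in shares of pi rad. That gives: -0.038 m is -0.608, 0.035 m is 0.56.

Request:
{"op": "send_path", "data": {
  "rows": [
    {"sx": 0.32, "sy": -0.352, "jaw": 1},
    {"sx": 0.56, "sy": -0.608, "jaw": 1},
    {"sx": 0.56, "sy": -0.608, "jaw": 1},
    {"sx": 0.56, "sy": -0.608, "jaw": 1},
    {"sx": 0.56, "sy": -0.608, "jaw": 1},
    {"sx": 0.56, "sy": -0.608, "jaw": 1},
    {"sx": 0.56, "sy": -0.608, "jaw": 1},
    {"sx": 0.56, "sy": -0.608, "jaw": 1},
    {"sx": 0.56, "sy": -0.608, "jaw": 1},
    {"sx": 0.56, "sy": -0.608, "jaw": 1}
  ]
}}

```text
clock: 1.65
ee_pos: [0.4086, -0.2045, 0.2397]
tcp_rot: [3.11, 0.439, 0.001]
contact_force: [-0.1, 0.1, -0.0]
grip_width: 1.002
gripper_force: 0.0
```

```bash
python3 d.py '[.489,-.044,.22]'
```

```text
delta tool [ 0.1217 -0.132   0.0196] rot [ 9.0000e-04  1.0000e-04 -1.7039e+00] pos [ 0.4086 -0.2045  0.2397] F [-0.06  0.11 -0.  ] q [ 0.56  0.08 -0.25  2.06  0.02  1.   -0.99] 1.65
```

In the tool's units: -0.17 rad / 3.1416 = -0.0541.

Request:
{"op": "send_path", "data": {
  "rows": [
    {"az": -0.0541, "jaw": 1},
    {"az": -0.0541, "jaw": 1},
    {"az": -0.0541, "jaw": 1},
    {"az": -0.0541, "jaw": 1},
    {"az": -0.0541, "jaw": 1},
    {"az": -0.0541, "jaw": 1},
    {"az": -0.0541, "jaw": 1},
    {"az": -0.0541, "jaw": 1},
    {"az": -0.0541, "jaw": 1},
    {"az": -0.0541, "jaw": 1}
  ]
}}

```text
clock: 2.9
ee_pos: [0.4081, -0.206, 0.2395]
tcp_rot: [1.715, 2.632, 0.0]
contact_force: [-0.4, 0.4, 0.0]
grip_width: 1.0
gripper_force: 0.0
```

```bash
python3 d.py '[.489,-.044,.22]'
```

```text
delta tool [0.1156 0.1394 0.0195] rot [0.0002 0.0002 0.0018] pos [ 0.4081 -0.206   0.2395] F [-0.43  0.38  0.02] q [ 0.65  0.08 -0.34  2.06  0.03  1.    0.71] 2.9
```

In the tool's units: 0.035 m is 0.56, 0.029 m is 0.464.

Request:
{"op": "send_path", "data": {
  "rows": [
    {"sx": 0.464, "sy": 0.56, "jaw": 1},
    {"sx": 0.464, "sy": 0.56, "jaw": 1},
    {"sx": 0.464, "sy": 0.56, "jaw": 1},
    {"sx": 0.464, "sy": 0.544, "jaw": 1},
    {"jaw": 1},
    {"jaw": 1}
  ]
}}

```text
clock: 3.65
ee_pos: [0.4891, -0.0445, 0.2393]
tcp_rot: [-1.723, -2.627, 0.0]
contact_force: [-0.3, -0.8, -0.1]
grip_width: 0.997
gripper_force: 0.0
```

```bash
python3 d.py '[.489,-.044,.094]'
python3 - <<'E'
from v import *
c=cam("scene"); cv2.imwrite("pics/c.png",cv2.resize(c["img"][60:260,180:380],None,fx=3,fy=3)[:,:,::-1])
E
```

```text
delta tool [5.000e-04 1.000e-04 1.453e-01] rot [-0.0003  0.0001 -0.0036] pos [ 0.4891 -0.0445  0.2393] F [-0.31 -0.84 -0.09] q [ 0.41  0.16 -0.49  1.98  0.09  1.02  0.29] 3.65
```

View pics/c.png

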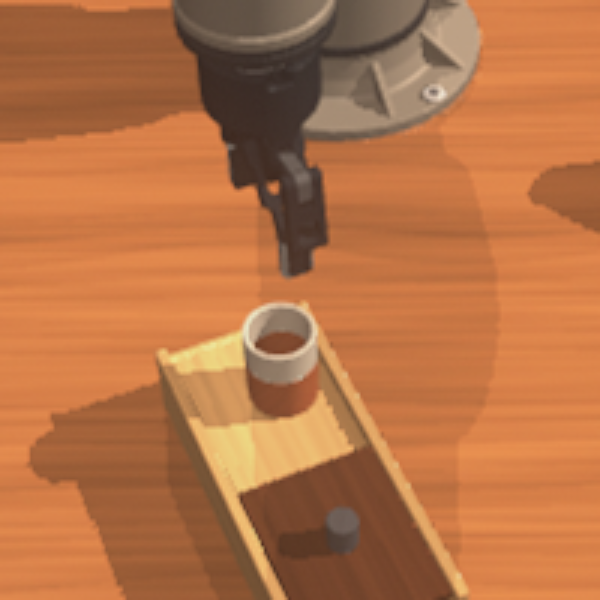

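The gripper hangs above the cup (rim at crop (281,340)), with its jaw line along the box. Now I'll descend and grip.

In the tool's units: 0.03 m is 0.48, 0.025 m is 0.4.

Request:
{"op": "send_path", "data": {
  "rows": [
    {"sz": 0.48, "jaw": 1},
    {"sz": 0.48, "jaw": 1},
    {"sz": 0.48, "jaw": 1},
    {"sz": 0.4, "jaw": 1},
    {"sz": 0.32, "jaw": 1},
    {"sz": 0.16, "jaw": 1},
    {"jaw": 1}
  ]
}}

```text
clock: 4.58
ee_pos: [0.489, -0.0447, 0.0942]
tcp_rot: [-1.724, -2.626, 0.001]
contact_force: [1.0, -0.2, -0.0]
grip_width: 1.001
gripper_force: 0.0
```

Request:
{"op": "send_path", "data": {
  "rows": [
    {"jaw": 0.75},
    {"jaw": 0.65},
    {"jaw": 0.5},
    {"jaw": 0.3},
    {"jaw": 0.3},
    {"jaw": 0.3},
    {"jaw": 0.3}
  ]
}}

```text
clock: 5.45
ee_pos: [0.4896, -0.0444, 0.0953]
tcp_rot: [1.723, 2.626, 0.0]
contact_force: [-4.0, -2.0, 13.5]
grip_width: 0.638
gripper_force: 61.7
```

```bash
python3 d.py '[.489,-.044,.25]'
```

```text
delta tool [ 0.0005 -0.0003 -0.1547] rot [ 0.0007  0.0009 -0.004 ] pos [ 0.4896 -0.0444  0.0953] F [-4.   -1.98 13.5 ] q [ 0.34  0.36 -0.45  2.11  0.23  0.72  0.15] 5.45
```

Gripped (opening 54 mm, 62 N). Now the lift.

In the tool's units: -0.02 m is -0.32, -0.015 m is -0.24.

Request:
{"op": "send_path", "data": {
  "rows": [
    {"sz": -0.08, "jaw": 0.3},
    {"sz": -0.24, "jaw": 0.3},
    {"sz": -0.32, "jaw": 0.3},
    {"sz": -0.32, "jaw": 0.3},
    {"sz": -0.24, "jaw": 0.3},
    {"sz": -0.08, "jaw": 0.3},
    {"jaw": 0.3}
  ]
}}

```text
clock: 6.32
ee_pos: [0.4893, -0.0442, 0.1744]
tcp_rot: [1.723, 2.627, 0.0]
contact_force: [0.2, 0.1, -1.8]
grip_width: 0.634
gripper_force: 63.6
```

```bash
python3 d.py '[.5385,.2675,.175]'
python3 - <<'E'
from v import *
c=cam("scene"); cv2.imwrite("pics/e.png",cv2.resize(c["img"][60:260,180:380],None,fx=3,fy=3)[:,:,::-1])
E
```

```text
delta tool [ 0.2663  0.1694 -0.0006] rot [ 0.0002  0.0002 -0.0038] pos [ 0.4893 -0.0442  0.1744] F [ 0.18  0.06 -1.77] q [ 0.39  0.24 -0.49  2.05  0.14  0.88  0.23] 6.325
```

View pics/e.png

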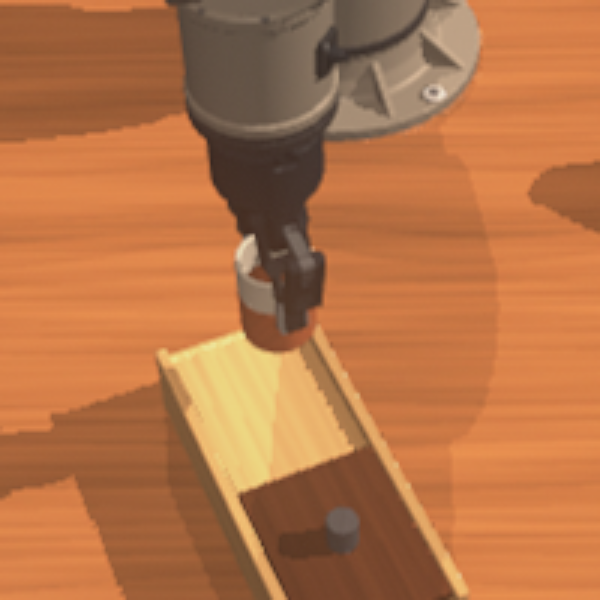

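The cup is held upright and clear of the deck. Next I carry it to above the coaster.

In the tool's units: 0.04 m is 0.64, 0.03 m is 0.48.

Request:
{"op": "send_path", "data": {
  "rows": [
    {"sx": 0.208, "sy": 0.144, "jaw": 0.3},
    {"sx": 0.48, "sy": 0.304, "jaw": 0.3},
    {"sx": 0.64, "sy": 0.4, "jaw": 0.3},
    {"sx": 0.64, "sy": 0.4, "jaw": 0.3},
    {"sx": 0.64, "sy": 0.416, "jaw": 0.3},
    {"sx": 0.64, "sy": 0.4, "jaw": 0.3},
    {"sx": 0.48, "sy": 0.304, "jaw": 0.3},
    {"sx": 0.32, "sy": 0.208, "jaw": 0.3},
    {"sx": 0.208, "sy": 0.128, "jaw": 0.3},
    {"jaw": 0.3}
  ]
}}

```text
clock: 7.62
ee_pos: [0.5377, 0.2684, 0.1739]
tcp_rot: [-1.72, -2.628, 0.0]
contact_force: [0.1, -0.7, -1.2]
grip_width: 0.635
gripper_force: 63.6
```

```bash
python3 d.py '[.5385,.2675,.041]'
python3 - <<'E'
from v import *
c=cam("scene"); cv2.imwrite("pics/f.png",cv2.resize(c["img"][100:260,320:480],None,fx=3.5,fy=3.5)[:,:,::-1])
E
```

```text
delta tool [-0.0012  0.0005  0.1329] rot [-0.0007 -0.0007 -0.0021] pos [0.5377 0.2684 0.1739] F [ 0.14 -0.7  -1.24] q [-0.12  0.43 -0.57  1.81  0.27  0.98 -0.39] 7.625
```

View pics/f.png

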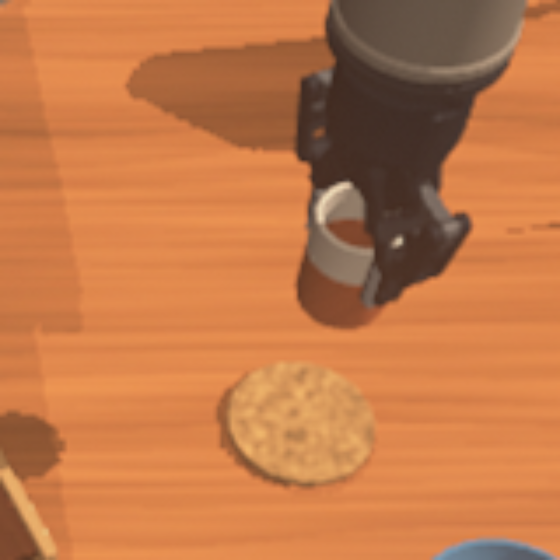

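The cup is over the coaster, which has its centre at crop (300,423). I'll descend with the last centimetre slow.

In the tool's units: 0.025 m is 0.4, 0.02 m is 0.32.

Request:
{"op": "send_path", "data": {
  "rows": [
    {"sz": 0.16, "jaw": 0.3},
    {"sx": -0.016, "sz": 0.32, "jaw": 0.3},
    {"sz": 0.4, "jaw": 0.3},
    {"sz": 0.4, "jaw": 0.3},
    {"sz": 0.32, "jaw": 0.3},
    {"sz": 0.24, "jaw": 0.3},
    {"sz": 0.112, "jaw": 0.3},
    {"jaw": 0.3}
  ]
}}

```text
clock: 8.68
ee_pos: [0.5387, 0.2663, 0.0522]
tcp_rot: [-1.723, -2.627, 0.0]
contact_force: [-0.3, 0.3, -1.2]
grip_width: 0.633
gripper_force: 63.6
```

Request:
{"op": "send_path", "data": {
  "rows": [
    {"sz": 0.048, "jaw": 0.3},
    {"sz": 0.048, "jaw": 0.3},
    {"sz": 0.032, "jaw": 0.3},
    {"jaw": 0.3}
  ]
}}

```text
clock: 9.18
ee_pos: [0.5387, 0.2662, 0.0443]
tcp_rot: [-1.723, -2.627, 0.0]
contact_force: [0.1, 0.3, -3.0]
grip_width: 0.635
gripper_force: 63.6
```

```bash
python3 d.py '[.5385,.2675,.041]'
```

```text
delta tool [0.0013 0.0004 0.0033] rot [-0.0001 -0.     -0.0037] pos [0.5387 0.2662 0.0443] F [ 0.11  0.34 -3.01] q [-0.18  0.59 -0.5   1.89  0.4   0.76 -0.49] 9.175
```

In the tool's units: 0.0015 m is 0.024, 0.001 m is 0.016.

Request:
{"op": "send_path", "data": {
  "rows": [
    {"sz": 0.024, "jaw": 0.3},
    {"sz": 0.016, "jaw": 0.3},
    {"jaw": 0.3},
    {"jaw": 0.3}
  ]
}}

```text
clock: 9.68
ee_pos: [0.5387, 0.2662, 0.0419]
tcp_rot: [-1.723, -2.627, -0.0]
contact_force: [-0.2, 0.4, -1.9]
grip_width: 0.632
gripper_force: 63.6
```

Request:
{"op": "send_path", "data": {
  "rows": [
    {"sz": 0.016, "jaw": 0.3},
    {"jaw": 0.3},
    {"jaw": 0.3}
  ]
}}

```text
clock: 10.05
ee_pos: [0.5388, 0.2663, 0.0414]
tcp_rot: [1.723, 2.627, 0.0]
contact_force: [-2.0, -2.8, 8.2]
grip_width: 0.634
gripper_force: 64.5
```

Contact (about 8 N upward). I'll release slowly and rise.

Request:
{"op": "send_path", "data": {
  "rows": [
    {"jaw": 0.66},
    {"jaw": 0.7},
    {"jaw": 0.8},
    {"jaw": 1},
    {"jaw": 1},
    {"jaw": 1},
    {"jaw": 1}
  ]
}}

```text
clock: 10.92
ee_pos: [0.5387, 0.2662, 0.0409]
tcp_rot: [-1.723, -2.627, -0.0]
contact_force: [0.0, 0.5, 0.1]
grip_width: 1.002
gripper_force: 0.0
```

Request:
{"op": "send_path", "data": {
  "rows": [
    {"sz": -0.16, "jaw": 1},
    {"sz": -0.32, "jaw": 1},
    {"sz": -0.48, "jaw": 1},
    {"sz": -0.64, "jaw": 1},
    {"sz": -0.64, "jaw": 1},
    {"sz": -0.32, "jaw": 1},
    {"jaw": 1}
  ]
}}

```text
clock: 11.8
ee_pos: [0.5393, 0.2665, 0.2029]
tcp_rot: [1.722, 2.625, 0.004]
contact_force: [-0.2, -0.1, -0.1]
grip_width: 0.997
gripper_force: 0.0
```

```bash
python3 d.py '[.633,.002,.2]'
```

```text
delta tool [-0.2799 -0.0194  0.0029] rot [ 0.003   0.0002 -0.0039] pos [0.5393 0.2665 0.2029] F [-0.23 -0.12 -0.07] q [-0.11  0.4  -0.59  1.79  0.25  1.03 -0.38] 11.8
```

In the tool's units: -0.04 m is -0.64, -0.02 m is -0.32.

Request:
{"op": "send_path", "data": {
  "rows": [
    {"sx": -0.32, "sy": -0.016, "jaw": 1},
    {"sx": -0.64, "sy": -0.048, "jaw": 1},
    {"sx": -0.64, "sy": -0.048, "jaw": 1},
    {"sx": -0.64, "sy": -0.048, "jaw": 1},
    {"sx": -0.64, "sy": -0.048, "jaw": 0.6},
    {"sx": -0.64, "sy": -0.048, "jaw": 0.6},
    {"sx": -0.64, "sy": -0.032, "jaw": 0.6},
    {"sx": -0.32, "sy": -0.016, "jaw": 0.6},
    {"jaw": 0.6},
    {"jaw": 0.6}
  ]
}}

```text
clock: 13.05
ee_pos: [0.6324, 0.003, 0.2005]
tcp_rot: [-1.721, -2.627, -0.0]
contact_force: [-0.4, 0.2, -0.6]
grip_width: 0.601
gripper_force: 0.0
```

```bash
python3 d.py '[.633,.002,.083]'
python3 - <<'E'
from m import *
S,T=cam("scene"),cam("top")
a=cv2.resize(S["img"][170:300,225:445],None,fx=3.6,fy=3.6); cv2.imwrite("pics/g.png",a[:,:,::-1])
try:
    es,bb=rim_scene(S,(385,165,432,215)); et=rim_top(T,(140,200,195,255)); print(es,bb,et,tri(S,es[0],T,et[0]).round(4),plane(T,et[0],.081).round(4),plane(S,es[0],.081).round(4))
except Exception as e: print(e)
E
```

```text
delta tool [-0.0013  0.0002  0.1175] rot [-0.0004 -0.0009 -0.0024] pos [0.6324 0.003  0.2005] F [-0.41  0.19 -0.64] q [ 0.27  0.44 -0.5   1.72  0.23  1.05  0.11] 13.05
((410.9217224121094, 200.6956329345703), (19.006242752075195, 24.453372955322266), 105.03262329101562) (397, 191, 27, 24) ((161.07920837402344, 224.12794494628906), (22.635122299194336, 24.248825073242188), 122.09092712402344) [0.5371 0.2662 0.0783] [0.5366 0.2628 0.081 ] [0.5389 0.2682 0.081 ]
```

View pics/g.png

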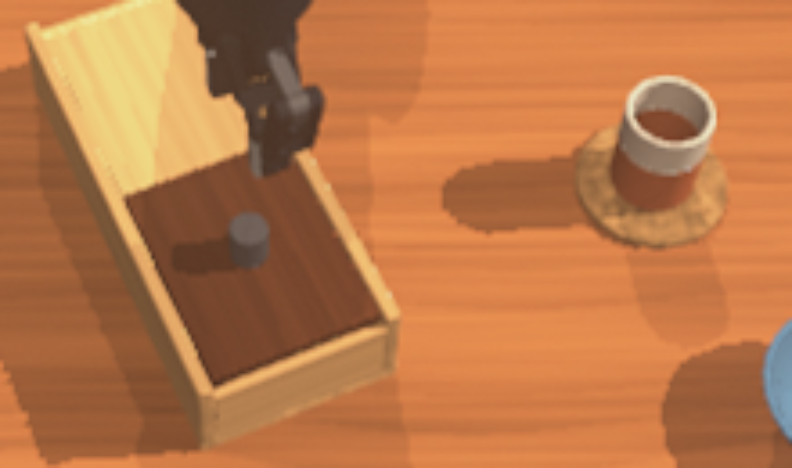

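The cup stands upright and centred on the coaster at (0.537,0.266). I'll lower around the knob and cage it.

In the tool's units: 0.03 m is 0.48, 0.02 m is 0.32.

Request:
{"op": "send_path", "data": {
  "rows": [
    {"sx": -0.016, "sz": 0.32, "jaw": 0.6},
    {"sz": 0.48, "jaw": 0.6},
    {"sz": 0.48, "jaw": 0.6},
    {"sz": 0.32, "jaw": 0.6},
    {"sz": 0.16, "jaw": 0.6},
    {"sz": 0.096, "jaw": 0.6},
    {"jaw": 0.6}
  ]
}}

```text
clock: 14.02
ee_pos: [0.6335, 0.001, 0.0851]
tcp_rot: [1.723, 2.627, 0.0]
contact_force: [0.2, 0.4, 0.1]
grip_width: 0.601
gripper_force: 0.0
```

Request:
{"op": "send_path", "data": {
  "rows": [
    {"jaw": 0.5},
    {"jaw": 0.42},
    {"jaw": 0.36},
    {"jaw": 0.36},
    {"jaw": 0.36}
  ]
}}

```text
clock: 14.65
ee_pos: [0.6332, 0.0009, 0.0849]
tcp_rot: [-1.723, -2.627, -0.0]
contact_force: [-1.0, -0.3, -0.5]
grip_width: 0.36
gripper_force: 0.0
```

```bash
python3 d.py '[.523,-.0462,.0835]'
```

```text
delta tool [ 0.0007 -0.1199  0.0014] rot [ 0.     -0.     -0.0037] pos [0.6332 0.0009 0.0849] F [-0.95 -0.26 -0.53] q [ 0.24  0.57 -0.45  1.8   0.32  0.85  0.04] 14.65
```

In the tool's units: -0.013 m is -0.208, -0.01 m is -0.16.

Request:
{"op": "send_path", "data": {
  "rows": [
    {"sy": -0.08, "jaw": 0.36},
    {"sy": -0.16, "jaw": 0.36},
    {"sy": -0.208, "jaw": 0.36},
    {"sy": -0.208, "jaw": 0.36},
    {"sy": -0.208, "jaw": 0.36},
    {"sy": -0.208, "jaw": 0.36},
    {"sy": -0.208, "jaw": 0.36},
    {"sy": -0.208, "jaw": 0.36},
    {"sy": -0.16, "jaw": 0.36},
    {"sy": -0.112, "jaw": 0.36}
  ]
}}

```text
clock: 15.9
ee_pos: [0.5319, -0.0433, 0.0849]
tcp_rot: [1.723, 2.627, -0.0]
contact_force: [1.4, 0.4, -1.2]
grip_width: 0.36
gripper_force: 0.9
```

Request:
{"op": "send_path", "data": {
  "rows": [
    {"sy": -0.064, "jaw": 0.36},
    {"sy": -0.048, "jaw": 0.36},
    {"sy": -0.048, "jaw": 0.36},
    {"jaw": 0.36}
  ]
}}

```text
clock: 16.4
ee_pos: [0.5229, -0.0469, 0.0848]
tcp_rot: [-1.723, -2.627, 0.0]
contact_force: [0.4, -0.2, 0.4]
grip_width: 0.356
gripper_force: 0.0
```

```bash
python3 d.py '[.523,-.0462,.0835]'
```

```text
delta tool [0.0006 0.0004 0.0013] rot [-0.0004 -0.0003 -0.0037] pos [ 0.5229 -0.0469  0.0848] F [ 0.4  -0.2   0.43] q [ 0.36  0.42 -0.48  2.05  0.29  0.73  0.12] 16.4
```

In the tool's units: -0.0015 m is -0.024.

Request:
{"op": "send_path", "data": {
  "rows": [
    {"sy": -0.024, "jaw": 0.36},
    {"sy": -0.024, "jaw": 0.36},
    {"jaw": 0.36},
    {"jaw": 0.36}
  ]
}}

```text
clock: 16.9
ee_pos: [0.521, -0.0476, 0.0849]
tcp_rot: [1.722, 2.627, 0.002]
contact_force: [5.3, 2.4, -4.3]
grip_width: 0.363
gripper_force: 2.8
```

Request:
{"op": "send_path", "data": {
  "rows": [
    {"sy": 0.064, "jaw": 0.5},
    {"jaw": 0.6},
    {"jaw": 0.6},
    {"sz": -0.32, "jaw": 0.6},
    {"sz": -0.64, "jaw": 0.6},
    {"sz": -0.8, "jaw": 0.6},
    {"sz": -0.8, "jaw": 0.6},
    {"sz": -0.48, "jaw": 0.6},
    {"jaw": 0.6},
    {"jaw": 0.6}
  ]
}}

```text
clock: 18.15
ee_pos: [0.5236, -0.0466, 0.2741]
tcp_rot: [-1.723, -2.626, 0.001]
contact_force: [-0.2, -0.3, -0.1]
grip_width: 0.601
gripper_force: 0.0
```

```bash
python3 - <<'E'
from m import *
S,T=cam("scene"),cam("top")
ks,_=blob(S,(0,0,92),(180,90,160),(262,178,288,215)); e=cv2.fitEllipse(ks); X=plane(S,e[0],.099); print(e,X, np.hypot(*(X[:2]-[.6364,.005])))
es,bb=rim_scene(S,(130,172,172,228)); print("tumbler",plane(S,es[0],.105).round(4))
es,bb=rim_scene(S,(385,165,432,215)); print("cup",plane(S,es[0],.081).round(4))
cv2.imwrite("pics/h.png",S["img"][:,:,::-1])
E
```

```text
((272.9976806640625, 193.7687530517578), (8.095671653747559, 12.533265113830566), 148.0186309814453) [ 0.52898212 -0.04214803  0.099     ] 0.11730958217261661
tumbler [ 0.5261 -0.3202  0.105 ]
cup [0.5389 0.2682 0.081 ]
```

View pics/h.png

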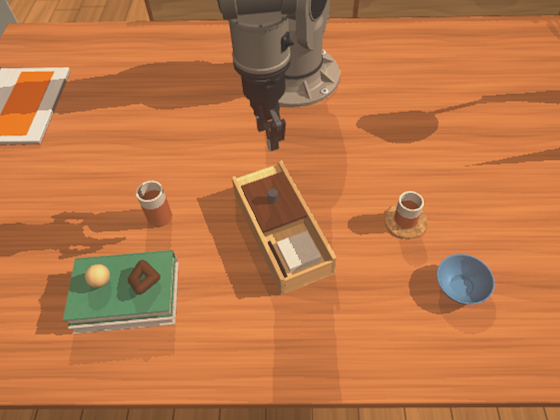

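The lid is open by about 117 to 120 mm, with its knob at (273,194). The cup is on the coaster at (410,205), the tumbler hasn't moved and the arm is clear.

```bash
python3 -c "
from rig import r
print(r.hand_in())"
```

```text
the job is handed in; nothing more can be done
None
```

The job is handed in (no verdict was printed): my last images showed the cup upright on the coaster about 2 mm off centre, the lid slid open about 117 mm against its stop, the tumbler where it stood, and the arm clear.

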